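Store a jar in the sample chest and seal its sliding door

ROBOT

A 6-joint arm with a two-finger parallel gripper is mounted at the origin on the work surface. World frame = base frame: x ahead of the robot, y to its left, z up, the work surface at z = 0. Lengths are in m, angles in rad, forces in N, time in s.
With the tool pointing down it reaches from about 0.325 to 0.9 m from the base axis. Payload 6.1 kg.
Tool frame: the origin (TCP) lies midway between the tips of the shut fingers; the grasp point (between the pads) lies 19 mm behind it; x points along the fingers, y is the direction in which the jaws open and shut, and the axes are right-handed (so a half turn about x gives the same grasp; the last joint's range is limited). The gripper opens to 85 mm and grips with 20 to 120 N. Pads are 22 mm wide; open, the fingers measure 114 mm over their backs; the gripper's body (76 mm by 85 mm) begins 54 mm behind the grasp point. The pads swing forward as they close: fully open they stand 13 mm farther back than shut.
Start: joints at [1.211, 0.22, 1.526, -0, 1.395, -0.126], TCP at [0.145, 0.608, 0.231] pointing down, gripper open.
Joint ranges: [-2.98, 2.98], [-0.91, 2.08], [0.09, 2.57], [-1.24, 4.39], [0.2, 2.65], [-2.68, 2.68]. Speed limits (rad/s): [2.57, 2.57, 3.01, 3.14, 3.14, 3.14].

INTERFACE

Orientations are given as [roll, pitch, yaw] about the fixed x, y, z axes, in that order (R = Rz(yaw) Ry(pitch) Rx(roll)).
In Python, from plant import movep, move_l, set_joints, gripper_to, hold, inverse_kinematics, observe, get_image, get_calibration, Unreachable, job_done gives the robot as it stands. Calls block until the motion is done:
- movep(position, orientation): joint-space move of the TCP to a pose.
- move_l(position, feed=0.15, rotation=None, max_force=None): straight line of the TCP; rotation=None keeps the orientation; feed is the mean speed in m/s. With max_force (N) it stops when the force on the tool has changed by that much, and returns True; else False.
- set_joints(angles): joint-space move.
- gripper_to(opening, f_grip=None): finger opening in m; f_grip is the grip in N (None keeps the last); returns when the fingers have stopped.
- hold(seconds).
- inverse_kinematics(position, orientation): joint angles nearest the present ones, or None.
- observe(): the state.
- get_image(name): name is "scene" or "top" or "wrist"; returns (picture, depth): 384x512x3 uint8, red, green, blue; 384x512 float32, m along the optical axis (not along the pixel's ray), 0 where there is no reading.
- get_calibration(name): a dict with "intrinsics" (3x3 intrinsics, pixels), "world_from_camera" (4x4, takes a point from camera to world coordinates). Camera axes: x right, y down, z forward; pixel columns grow to the right and rows downward; lengths in m; the calibration is good to about 2 mm. The wrist camera is an equidistant fisheye: a pixel r from the principal point sees the ray r / f radians off the axis. A picture is of the moment at which its call begins: read the wrist's pose just before it. get_calibration takes no time and is no camera call; for the wrist camera it gives the pose at the moment of the call.
A pose or a line that the arm cannot do raises Unreachable and nothing moves.
- job_done(): hands the job in, once; it reports no verdict.
The state is a dict: "time_s": time; "q": joint angles; "joint_velocities": joint speeds; "joint_torque": joint torques, N m; "eef_pos": TCP position; "tcp_rot": TCP orientation; "ft_force": force on the tool from outside, world axes, zero at the start; "torque": the same for the moment, N m; "opening": finger opening in m.
Only numpy, scipy, OpenCV 4.12 (cv2) and the standard library are available. Lean on these libraries where they do the work, as an engineer would, in place of code of your own. Each camera call takes 0.05 s, during which the arm holds its last target.

TASK

Stand the amber glass jar upright on the floor of the open well in the white sample chest. Then push the chest's sliding door along its track until it is fully closed against the frame's closing strip, and keep it pressed there for about a second with a steady push of roughly 15 N so that it seals, without slamming or forcing it; let go and leave it shut. Leave the other bottle, the beaker and the vial already in the well standing where they are.

Things in the scene. Friction and masses are not known exactly. Their poses are not given: they have to be found in the camera images.
- chest: White bench-top chest, fixed, 210 (x) x 420 (y) x 136.5 mm high; origin under its centre, z up. The -y half is solid; the +y half has an open-topped well. On top a door slides along y in a track: it rests on ledges at z = 120 under two overhanging lips (|x| 78 to 105, top at z = 136.5) and closes towards +y. Vent grilles on the -y half of its sides.
- well (a point): Centre of the well's floor (chest x = 0, y = +76.5, z = 25 mm), axes like the chest's. The well is 140 (x) x 137 (y) mm, with upright walls reaching 95 mm above this floor. The jamb's closing strip may overhang its +y edge by up to 10 mm.
- jamb: The frame's fixed closing end across the +y end of the track; origin at chest x = 0, y = +170, z = 120 mm, same axes. It carries an adjustable steel closing strip, clamped anywhere from 0 to 30 mm in front of the origin (towards -y): its setting is not measured and must be felt. A soft rubber lip (1 N) stands 4 mm proud of the strip; once the lip is pressed flat the stop is rigid.
- door: Grey flat door, 176 (x) x 155 (y) x 8 mm, about 0.4 kg, in the track with 1.5 mm play; origin at the centre of its underside, axes like the chest's. A bar handle on its middle, 70 (x) x 14 (y), spans z = 8 to 42 mm. Starts open at chest y -120 to -80; closed when its +y edge is on the jamb's strip, at chest y +62.5 to +92.5. Sliding friction is 2 to 5 N. Stays where left.
- jar: Short amber glass jar with a white cap, 50 mm diameter, 88 mm tall, about 150 g, standing on the bench to the robot's left; origin at the centre of its underside. The cap is about as wide as the jar.
- flask: Slim white plastic bottle with a white cap, 38 mm diameter, 115 mm tall, standing near the jar; origin at the centre of its underside. To be left standing.
- beaker: Open clear plastic beaker, 70 mm diameter, 70 mm tall, standing near the jar; origin at the centre of its underside. To be left standing.
- vial: Small amber vial, 22 mm diameter, 50 mm tall, standing in the well's corner at about chest x = +52, y = +126 mm; origin at the centre of its underside. To be left standing.
There are look-alikes about, which are no part of the job. There is more than one size of the door; the one meant has the size given above.

How it is judged:
On the way, in this order (a step that is already met when the one before it is completed fails the run):
1. the jar stands upright and released on the floor of the well (x of jar in the frame of chest between -0.05 and 0.05 m and y of jar in the frame of chest between 0.03 and 0.13 m and z of jar in the frame of chest below 0.03 m and angle between jar's own z axis and vertical below 0.1 rad and contact force between the fingers and jar below 0.1 N), for 0.2 s.
2. the closed door is kept pressed against the jamb's closing strip with at least 8 N for half a second (y of door in the frame of jamb above -0.112 m and contact force between door and jamb above 8 N), for 0.5 s.
At the end, for the whole second after the job is handed in: The jar stands upright (within 0.1 rad) and still on the floor of the well, and the door is at rest, closed over the well and still touching the rubber lip of the jamb's closing strip (at most 4 mm from the strip) (x of jar in the frame of chest between -0.05 and 0.05 m and y of jar in the frame of chest between 0.03 and 0.13 m and z of jar in the frame of chest below 0.03 m and angle between jar's own z axis and vertical below 0.1 rad and linear speed of each of door, jar below 0.01 m/s and y of door in the frame of jamb above -0.112 m and contact force between door and jamb above 0.2 N).
It fails at once if the door is slammed or forced against the jamb or its strip with more than 22 N (contact force between door and jamb above 22 N).
It fails at once if the slim bottle is moved by more than 30 mm or tipped (distance of flask from where it was at the start of the episode above 0.03 m or angle between flask's own z axis and vertical above 0.4 rad).
It fails at once if the beaker is moved by more than 30 mm or tipped (distance of beaker from where it was at the start of the episode above 0.03 m or angle between beaker's own z axis and vertical above 0.4 rad).
It fails at once if the vial is moved by more than 20 mm or tipped (distance of vial from where it was at the start of the episode above 0.02 m or angle between vial's own z axis and vertical above 0.4 rad).
It also fails if it takes over 66 s, if anything falls off the work surface, if the arm or the gripper's body presses on something with over 40 N, if the wrist force passes 120 N, or if a joint passes its speed limit or range.

## Working session

There is one attempt and no reset: what is moved stays moved. The work goes in short steps, each a Python script; the robot and the scene stay as the last script left them, time stands still between calls to the robot, and variables do not carry over. Pictures are saved under pics/ and viewed, and the job is handed in when it is done.

```bash
ls; mkdir -p pics; python3 - <<'E'
from plant import *
import cv2,numpy as np
for n in ["scene","top","wrist"]:
    c=get_calibration(n); im,d=get_image(n)
    np.savez(f"pics/{n}0.npz",im=im,d=d,K=c["intrinsics"],T=c["world_from_camera"])
    cv2.imwrite(f"pics/{n}0.png",im[:,:,::-1]); print(n,np.round(c["intrinsics"],1).tolist(),np.round(c["world_from_camera"],3).tolist())
print(observe())
E
```

```text
pics
scene [[416.6, 0.0, 255.6], [0.0, 416.6, 190.3], [0.0, 0.0, 1.0]] [[-0.805, 0.474, -0.356, 0.808], [0.593, 0.626, -0.506, 0.594], [-0.017, -0.619, -0.786, 0.839], [0.0, 0.0, 0.0, 1.0]]
top [[497.1, 0.0, 258.7], [0.0, 497.1, 201.5], [0.0, 0.0, 1.0]] [[0.023, -0.984, 0.179, 0.302], [-1.0, -0.025, -0.006, 0.12], [0.01, -0.179, -0.984, 1.076], [0.0, 0.0, 0.0, 1.0]]
wrist [[297.3, 0.0, 257.0], [0.0, 297.3, 196.0], [0.0, 0.0, 1.0]] [[0.232, 0.937, 0.26, 0.08], [0.973, -0.223, -0.064, 0.625], [-0.001, 0.268, -0.963, 0.373], [0.0, 0.0, 0.0, 1.0]]
{'time_s': 0.15, 'q': array([ 1.21090523e+00,  2.21076034e-01,  1.52732484e+00,  1.10635994e-05,
        1.39468882e+00, -1.26102954e-01]), 'joint_velocities': array([ 8.86382115e-04, -1.54405800e-03,  2.39011861e-05,  9.89286695e-05,
       -6.70444117e-04, -1.37582860e-03]), 'joint_torque': array([ 7.60043913e-04, -4.97482431e+01, -3.89909577e+01, -2.31759295e-04,
        6.96531963e-03,  7.73926843e-06]), 'eef_pos': array([0.1446319 , 0.60757111, 0.23044372]), 'tcp_rot': array([-1.70417325,  1.56929925, -1.93796334]), 'ft_force': array([-0.08933735, -0.59543766, -0.56967126]), 'torque': array([ 0.03577042, -0.04636225,  0.00277838]), 'opening': 0.08543677602102474}
```

View pics/scene0.png

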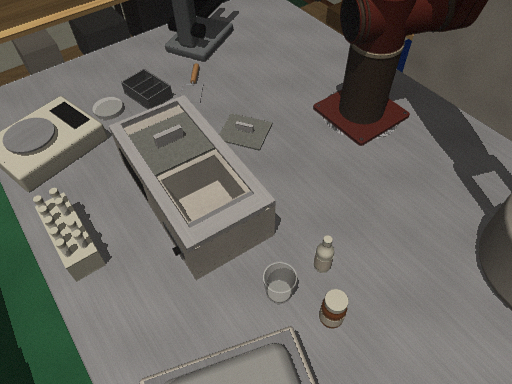

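View pics/top0.png

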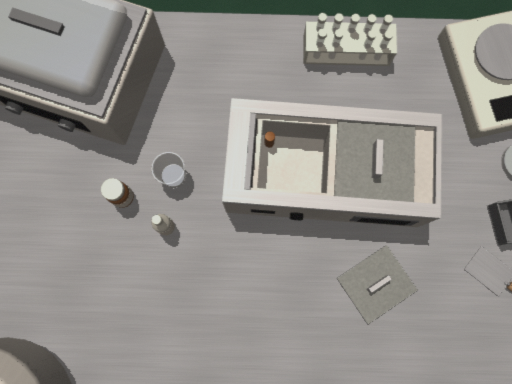

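View pics/wrist0.png

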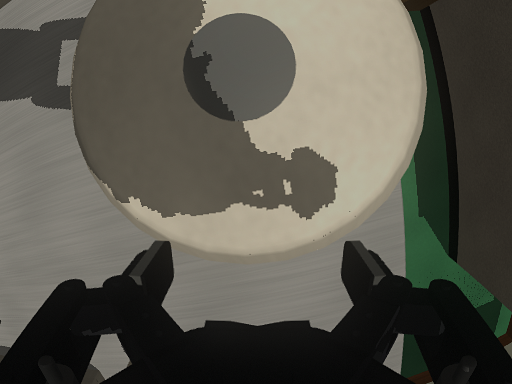

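```bash
cat > h.py <<'E'
import numpy as np,cv2
def load(n): return dict(np.load(f"pics/{n}.npz"))
def px(f,u,v,r=1,z=None):
    K,T=f["K"],f["T"]
    ray=np.array([(u-K[0,2])/K[0,0],(v-K[1,2])/K[1,1],1])
    if z is None:
        p=f["d"][v-r:v+r+1,u-r:u+r+1]; s=np.median(p[p>0])
    else: s=(z-T[2,3])/(T[:3,:3]@ray)[2]
    return T[:3,:3]@(ray*s)+T[:3,3]
def cloud(f):
    K,T=f["K"],f["T"];v,u=np.mgrid[:384,:512]
    d=f["d"];c=np.stack([(u-K[0,2])/K[0,0]*d,(v-K[1,2])/K[1,1]*d,d],-1)
    return c@T[:3,:3].T+T[:3,3]
E
python3 - <<'E'
from h import *
f=load("top0")
for (n,a) in {"jar":(80,140,200,240),"chest":(215,90,445,230)}.items():
    pass
im=f["im"][:,:,::-1]
cv2.imwrite("pics/a.png",cv2.resize(im[140:250,90:210],None,fx=5,fy=5,interpolation=cv2.INTER_CUBIC))
cv2.imwrite("pics/b.png",cv2.resize(im[90:230,215:450],None,fx=3.4,fy=3.4,interpolation=cv2.INTER_CUBIC))
P=cloud(f)
for u,v in [(116,187),(157,219),(172,176),(20,370),(60,40),(130,60),(270,136),(290,170),(375,180),(380,150),(380,112),(380,208),(240,150),(332,160),(425,165),(228,150),(439,150)]:
    print((u,v),np.round(px(f,u,v),3))
E
```

```text
(116, 187) [0.504 0.404 0.089]
(157, 219) [0.437 0.312 0.115]
(172, 176) [0.549 0.307 0.004]
(20, 370) [0.157 0.526 0.161]
(60, 40) [0.757 0.494 0.21 ]
(130, 60) [0.75  0.378 0.15 ]
(270, 136) [0.624 0.094 0.075]
(290, 170) [0.564 0.048 0.026]
(375, 180) [ 0.522 -0.112  0.129]
(380, 150) [ 0.573 -0.114  0.162]
(380, 112) [ 0.66  -0.123  0.136]
(380, 208) [ 0.465 -0.118  0.137]
(240, 150) [0.574 0.154 0.136]
(332, 160) [ 0.563 -0.029  0.121]
(425, 165) [ 0.557 -0.214  0.121]
(228, 150) [0.573 0.177 0.137]
(439, 150) [ 0.584 -0.237  0.137]
```

View pics/a.png

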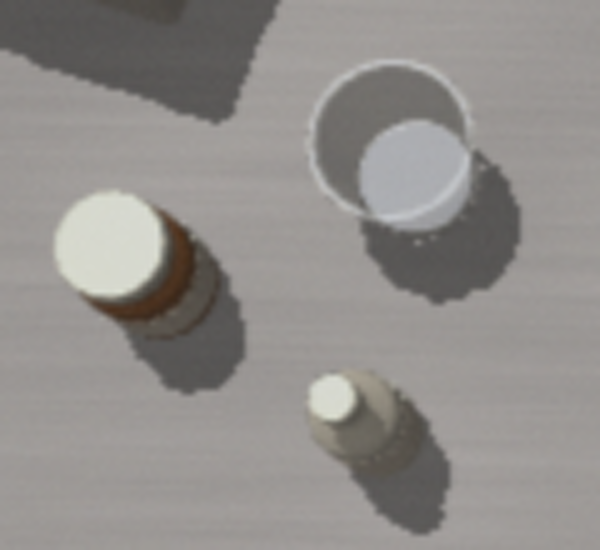

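View pics/b.png

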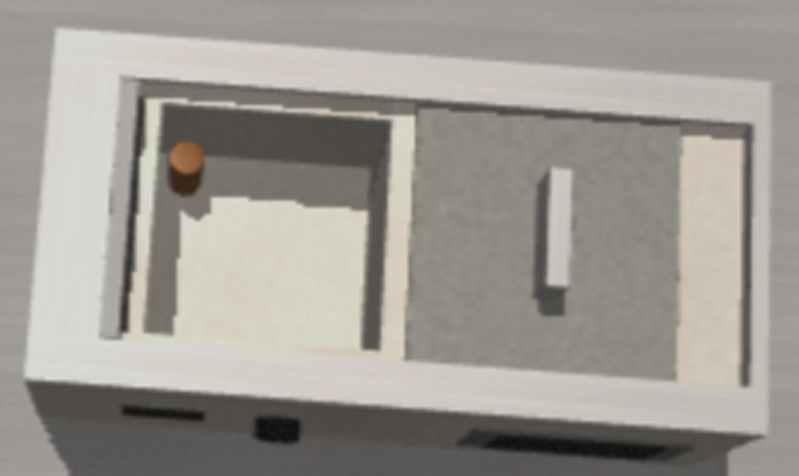

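```bash
python3 - <<'E'
from h import *
f=load("top0");P=cloud(f);im=f["im"]
v,u=np.mgrid[:384,:512]
m=(u>215)&(u<450)&(v>90)&(v<225)&(P[...,2]>0.130)&(P[...,2]<0.142)&(f["d"]>0)
n,l,s,_=cv2.connectedComponentsWithStats(m.astype(np.uint8)); k=1+np.argmax(s[1:,4])
r=cv2.minAreaRect((P[l==k][:,:2]*1000).astype(np.float32)); print("chest",r,np.median(P[l==k][:,2]))
# well opening at z~.12: use rays; the corner points
def rot(r):
    import math
    b=cv2.boxPoints(r); return b
b=rot(r);print(b)
c=np.array(r[0])/1000
e=max([b[1]-b[0],b[2]-b[1]],key=np.linalg.norm); ey=e/np.linalg.norm(e); ey=ey*np.sign(ey[1]); ex=np.array([ey[1],-ey[0]])
yaw=np.arctan2(ex[1],ex[0]); print("c",c,"yaw",yaw)
np.savez("chest.npz",c=c,ex=ex,ey=ey,yaw=yaw)
def ch(p): q=np.array(p[:2])-c; return np.round([q@ex,q@ey,p[2]],4)
for nm,pt,z in [("handleTop",(380,158),None),("vial",(270,136),None),("strip far",(252,116),None),("strip near",(247,188),None),("door+y edge",(337,123),.128),("door+y edge",(334,195),.128),("door -y",(415,128),.128),("door-y",(413,201),.128)]:
    print(nm,ch(px(f,*pt,z=z)), ch(px(f,*pt)))
# lookalike strip profile: depth row across strip
for row in (130,150,170): print([tuple(ch(P[row,c_])[1:]) for c_ in range(240,262)])
# handle
m=(P[...,2]>0.155)&(P[...,2]<0.175)&(u>360)&(u<400)&(v>120)&(v<200)
q=(P[m][:,:2]-c); q=np.stack([q@ex,q@ey],1);print("handle",m.sum(),q.min(0),q.max(0),np.median(P[m][:,2]))
# cap, flask, beaker rim
for nm,bx,zl in [("cap",(95,170,140,210),(.084,.093)),("flask",(148,205,175,240),(.108,.12)),("beaker",(145,145,195,195),(.06,.075))]:
    m=(u>bx[0])&(u<bx[2])&(v>bx[1])&(v<bx[3])&(P[...,2]>zl[0])&(P[...,2]<zl[1])
    pp=P[m];print(nm,m.sum(),pp.min(0),pp.max(0),cv2.minEnclosingCircle((pp[:,:2]*1000).astype(np.float32)))
f2=load("scene0");P2=cloud(f2)
for nm,(x,y),zl in [("cap",(.504,.404),(.084,.093)),("flask",(.437,.312),(.108,.12)),("beaker",(.555,.302),(.06,.075))]:
    m=(np.hypot(P2[...,0]-x,P2[...,1]-y)<.05)&(P2[...,2]>zl[0])&(P2[...,2]<zl[1])
    pp=P2[m]; print("S",nm,m.sum(), pp.min(0) if len(pp) else'',pp.max(0) if len(pp) else '')
E
```

```text
chest ((565.633056640625, -29.492843627929688), (420.8849792480469, 211.87501525878906), 86.95344543457031) 0.1366442747915647
[[ 448.66083 -234.00761]
 [ 660.2364  -245.2682 ]
 [ 682.6053   175.02193]
 [ 471.02972  186.28252]]
c [ 0.56563306 -0.02949284] yaw -0.053172342
handleTop [-0.0038 -0.0845  0.1631] [-0.0038 -0.0845  0.1631]
vial [0.0513 0.1263 0.0755] [0.0513 0.1263 0.0755]
strip far [0.0701 0.1655 0.136 ] [0.0701 0.1655 0.136 ]
strip near [-0.0759  0.1636  0.1353] [-0.0759  0.1636  0.1353]
door+y edge [ 0.0719 -0.0047  0.128 ] [ 0.0737 -0.0055  0.1231]
door+y edge [-0.075 -0.006  0.128] [-0.075  -0.0059  0.1281]
door -y [ 0.0739 -0.1608  0.128 ] [ 0.0765 -0.1631  0.1209]
door-y [-0.0749 -0.1599  0.128 ] [-0.0747 -0.1601  0.1274]
[(np.float64(0.1867), np.float64(0.1365)), (np.float64(0.1849), np.float64(0.1341)), (np.float64(0.1828), np.float64(0.1366)), (np.float64(0.1808), np.float64(0.1374)), (np.float64(0.1788), np.float64(0.1386)), (np.float64(0.1768), np.float64(0.1385)), (np.float64(0.1749), np.float64(0.1378)), (np.float64(0.173), np.float64(0.1359)), (np.float64(0.1
[... 2451 characters left out ...]
3528662 -0.07568754] 0.1618937973449538
cap 377 [0.47870986 0.39153285 0.08409951] [0.52295524 0.43478319 0.09226135] ((500.9495849609375, 413.4169921875), 23.19206428527832)
flask 78 [0.42682845 0.30431606 0.10961071] [0.44518655 0.32226394 0.11942864] ((436.6639404296875, 314.19598388671875), 9.888296127319336)
beaker 229 [0.51684898 0.27099928 0.06001984] [0.58581868 0.33993025 0.07466685] ((551.5830688476562, 305.01837158203125), 35.36608123779297)
S cap 420 [0.48048672 0.39195876 0.08410206] [0.52409263 0.43618561 0.09208351]
S flask 72 [0.42871109 0.30547922 0.10907177] [0.44717242 0.32450578 0.11744294]
S beaker 262 [0.51751938 0.27176367 0.06002229] [0.58682773 0.34071715 0.07274821]
```

```bash
cat >> h.py <<'E'
from scipy.spatial.transform import Rotation as Ro
C=np.load("chest.npz"); c,ex,ey=C["c"],C["ex"],C["ey"]
def W(x,y,z): p=c+ex*x+ey*y; return [float(p[0]),float(p[1]),z]
def rpy(jaw,flip=1):
    y=np.append(np.asarray(jaw),0)*flip; x=np.array([0,0,-1.]); z=np.cross(x,y)
    return Ro.from_matrix(np.stack([x,y,z],1)).as_euler("xyz").tolist()
JAR=(0.5015,0.414)
E
python3 - <<'E'
from h import *
from plant import *
for f in(1,-1):
    print(rpy(ex,f))
    for p in ([*JAR,.25],[*JAR,.036],W(-.01,.068,.063),W(0,-.12,.135),W(0,.07,.135)):
        q=inverse_kinematics(p,rpy(ex,f)); print(None if q is None else np.round(q,2))
print(observe()["time_s"])
E
```

```text
[1.6239686982247619, 1.5707963267948966, 0.0]
[ 0.57  0.27  1.43 -0.    1.44  0.62]
[ 0.57  0.48  1.59 -0.    1.07  0.62]
[-0.07  0.25  1.83 -0.    1.06 -0.02]
[-0.4   0.2   1.74  0.    1.2  -0.34]
[-0.07  0.18  1.76 -0.    1.2  -0.01]
[-1.5176239553650313, 1.5707963267948966, 0.0]
[ 0.57  0.27  1.43 -0.    1.44 -2.52]
[ 0.57  0.48  1.59 -0.    1.07 -2.52]
None
None
None
0.15<sys>:0: UserWarning: Gimbal lock detected. Setting third angle to zero since it is not possible to uniquely determine all angles.
```

```bash
python3 -W ignore - <<'E'
from h import *
from plant import *
R=rpy(ex,1)
p=observe()["eef_pos"]; move_l([p[0],p[1],.32],feed=.25)
movep([*JAR,.24],R)
import time
cw=get_calibration("wrist");im,d=get_image("wrist"); cv2.imwrite("pics/w1.png",im[:,:,::-1])
s,_=get_image("scene"); cv2.imwrite("pics/s1.png",s[:,:,::-1])
o=observe();print(o["time_s"],o["eef_pos"],o["ft_force"])
E
```

```text
2.2917 [0.50065953 0.41515512 0.24042916] [1.25131045 0.04672749 0.12159397]
```

View pics/w1.png

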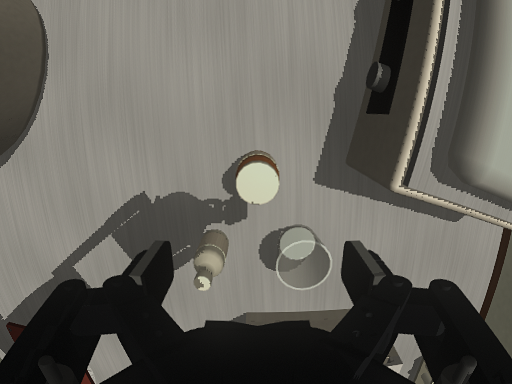

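View pics/s1.png

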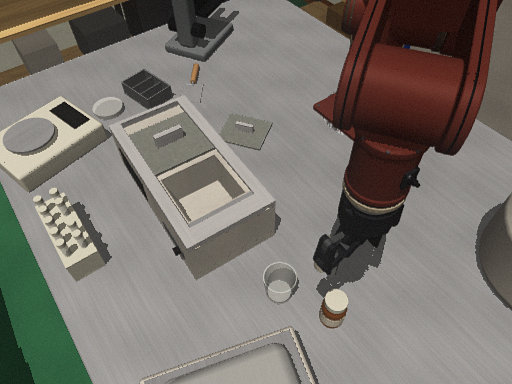

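```bash
python3 -W ignore - <<'E'
from h import *
from plant import *
cc=get_calibration("wrist");K,T=cc["intrinsics"],np.array(cc["world_from_camera"])
v=np.array([258-K[0,2],184-K[1,2]]);r=np.hypot(*v);th=r/K[0,0]
ray=np.append(v/r*np.sin(th),np.cos(th)); w=T[:3,:3]@ray; print(T[:3,3]+w*(.088-T[2,3])/w[2])
f=load("scene0"); q=np.linalg.inv(f["T"])@[0.5,0.415,.24,1]; print(f["K"]@q[:3]/q[2])
E
```

```text
[0.50322916 0.41512289 0.088     ]
[350.22678647 260.18972626   1.        ]
```

```bash
python3 -W ignore - <<'E'
from h import *
from plant import *
print(move_l([.502,.4145,.036],feed=.12,max_force=8))
gripper_to(0.0,f_grip=35)
o=observe();print(o["time_s"],o["eef_pos"],o["ft_force"],o["opening"])
move_l([.502,.4145,.225],feed=.15)
o=observe();print(o["time_s"],o["eef_pos"],o["ft_force"],o["opening"])
s,_=get_image("scene"); cv2.imwrite("pics/s2.png",s[:,:,::-1])
im,d=get_image("wrist"); cv2.imwrite("pics/w2.png",im[:,:,::-1])
E
```

```text
False
4.575 [0.50228569 0.41481977 0.03669329] [-1.21574433 -0.69293387  4.23737527] 0.04834761230932728
5.9833 [0.50137252 0.4140894  0.22346113] [-0.60067675  0.24778328 -1.14911527] 0.04857703736607493
```

View pics/s2.png

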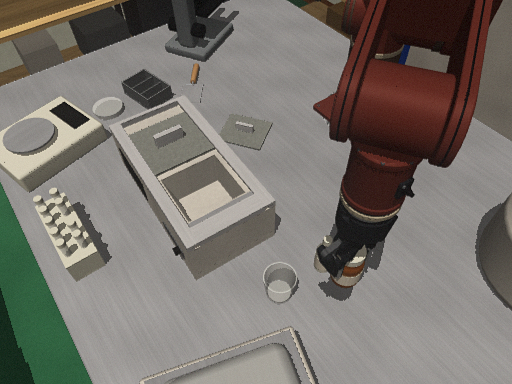

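View pics/w2.png

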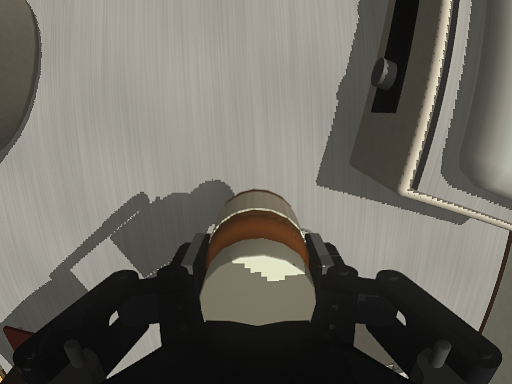

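The scene picture shows the jar lifted near (347,265), and the wrist view shows it held straight between the pads at (258,260). I'll carry it to the well next.

```bash
python3 -W ignore - <<'E'
from h import *
from plant import *
move_l(W(-.01,.068,.225),feed=.2)
o=observe();print(o["time_s"],o["eef_pos"],o["ft_force"],o["opening"])
move_l(W(-.01,.068,.085),feed=.12,max_force=8)
o=observe();print(o["time_s"],o["eef_pos"],o["ft_force"],o["opening"])
s,_=get_image("top"); cv2.imwrite("pics/t3.png",cv2.resize(s[90:230,215:450,::-1],None,fx=3.4,fy=3.4))
print(move_l(W(-.01,.068,.058),feed=.02,max_force=3))
o=observe();print(o["time_s"],o["eef_pos"],o["ft_force"],o["opening"])
im,d=get_image("wrist"); cv2.imwrite("pics/w3.png",im[:,:,::-1])
E
```

```text
8.1333 [0.55915409 0.03972005 0.22495938] [ 0.60003066  0.47200853 -1.30387258] 0.0487186569752738
9.45 [0.56006217 0.03889997 0.08599289] [ 0.02203499  1.08026305 -0.60461609] 0.04816665161385367
True
10.5583 [0.55910687 0.03892947 0.06165242] [-0.69582502  0.3655158   4.57732975] 0.04823352067957343
```

View pics/t3.png

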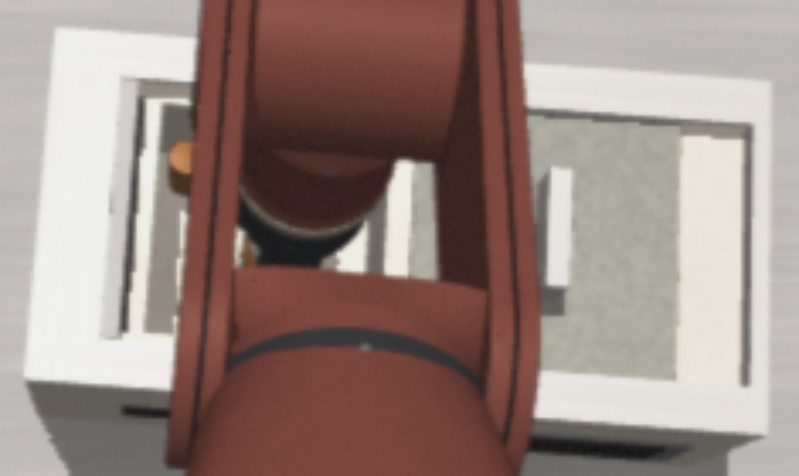

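View pics/w3.png

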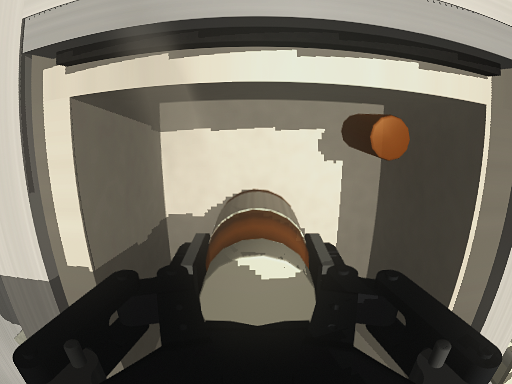

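The jar rests on the well floor (force +5 N at TCP z 0.0617, where about 0.0615 was expected), and the vial stands clear at (388,137). I'll release the jar.

```bash
python3 -W ignore - <<'E'
from h import *
from plant import *
gripper_to(.066)
hold(.3)
o=observe();print(o["time_s"],o["eef_pos"],o["ft_force"],o["opening"])
move_l(W(-.01,.068,.22),feed=.12)
im,d=get_image("wrist"); cv2.imwrite("pics/w4.png",im[:,:,::-1])
gripper_to(0)
movep(W(0,-.13,.22),rpy(ex))
o=observe();print(o["time_s"],o["eef_pos"],o["ft_force"],o["opening"])
cc=get_calibration("top");s,d=get_image("top"); np.savez("pics/t5.npz",im=s,d=d,K=cc["intrinsics"],T=cc["world_from_camera"]);cv2.imwrite("pics/t5.png",cv2.resize(s[90:230,215:450,::-1],None,fx=3.4,fy=3.4))
E
```

```text
11.225 [0.56414055 0.03838556 0.0636309 ] [14.52252371 -0.63103303  1.8383423 ] 0.06581417109706206
14.1917 [ 0.55873879 -0.1584777   0.21991005] [-0.19402841  0.52148037  1.49536216] 0.00014868062011939596
```

View pics/w4.png

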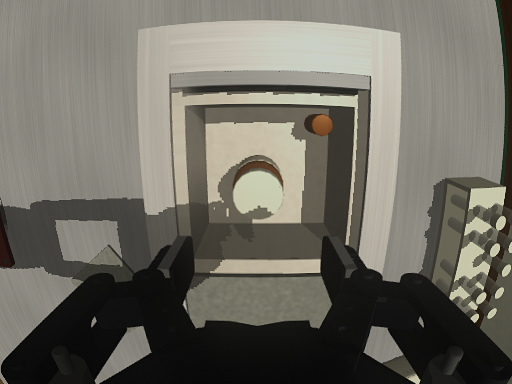

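View pics/t5.png

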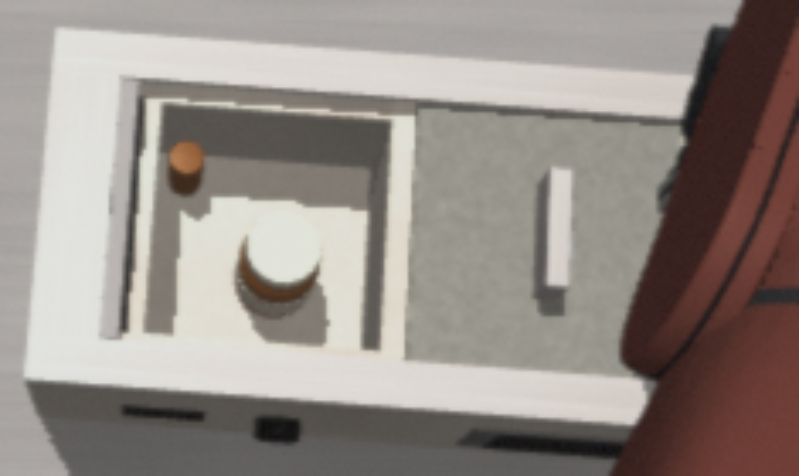

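```bash
python3 -W ignore - <<'E'
from h import *
f=load("t5");P=cloud(f);v,u=np.mgrid[:384,:512]
for zl,bx in [((.106,.117),(280,145,312,185)),((.07,.08),(260,125,280,150))]:
    m=(P[...,2]>zl[0])&(P[...,2]<zl[1])&(u>bx[0])&(u<bx[2])&(v>bx[1])&(v<bx[3])
    p=P[m];q=p[:,:2]-c;q=np.stack([q@ex,q@ey],1);print(m.sum(),(q.min(0)+q.max(0))/2,np.ptp(q,axis=0),np.median(p[:,2]),np.linalg.lstsq(np.c_[q,np.ones(len(q))],p[:,2],rcond=None)[0])
m=(P[...,2]>0.155)&(P[...,2]<0.175)&(u>360)&(u<400)&(v>120)&(v<200)
q=(P[m][:,:2]-c); q=np.stack([q@ex,q@ey],1);print("handle",m.sum(),q.min(0),q.max(0))
E
```

```text
389 [-0.01076834  0.06697119] [0.04397699 0.04426514] 0.11300794461922159 [ 0.01039218 -0.00936333  0.11363307]
114 [0.05580945 0.12696537] [0.03006968 0.03698711] 0.07492743086043496 [-0.01081889  0.00110772  0.07522394]
handle 286 [-0.03576807 -0.09038529] [ 0.0352579  -0.07497137]
```

```bash
python3 -W ignore - <<'E'
from h import *
from plant import *
def st(t=""):
    o=observe();p=o["eef_pos"];q=p[:2]-c;F=o["ft_force"];print(t,round(o["time_s"],2),np.round([q@ex,q@ey,p[2]],4),"Fy",round(float(F[:2]@ey),2),"F",np.round(F,1))
st()
print(move_l(W(0,-.13,.140),feed=.1,max_force=6)); hold(.2); st("down")
print(move_l(W(0,-.085,.140),feed=.03,max_force=6)); st("c")
hold(.3); st("c2")
print(move_l(W(0,-.03,.140),feed=.04,max_force=9)); st("slid"); hold(.3); st()
s,_=get_image("scene"); cv2.imwrite("pics/s6.png",s[50:300,80:400,::-1])
E
```

```text
14.24 [ 1.000e-04 -1.285e-01  2.199e-01] Fy 0.16 F [-0.5  0.2 -0.3]
False
down 15.39 [ 0.0005 -0.1302  0.1409] Fy -0.13 F [-0.  -0.1 -0.6]
False
c 17.04 [-0.    -0.085  0.14 ] Fy -0.92 F [-0.1 -0.9  0. ]
c2 17.34 [-0.    -0.085  0.14 ] Fy -1.01 F [ 0.5 -1.  -0.3]
False
slid 18.87 [-0.     -0.0298  0.14  ] Fy -0.91 F [ 0.3 -0.9  0.2]
 19.17 [-0.   -0.03  0.14] Fy 0.17 F [ 0.3  0.1 -0.2]
```

View pics/s6.png

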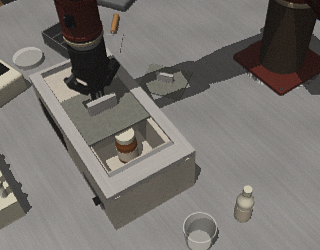

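```bash
python3 -W ignore - <<'E'
from h import *
from plant import *
def st(t=""):
    o=observe();p=o["eef_pos"];q=p[:2]-c;F=o["ft_force"];print(t,round(o["time_s"],2),np.round([q@ex,q@ey,p[2]],4),"Fy",round(float(F[:2]@ey),2),"F",np.round(F,1))
print(move_l(W(0,.035,.140),feed=.05,max_force=9)); st()
y=.035
while y<.054:
    y+=.004; r=move_l(W(0,y,.140),feed=.01,max_force=6); st(r)
    if r: break
s,_=get_image("scene"); cv2.imwrite("pics/s7.png",cv2.resize(s[90:290,100:300,::-1],None,fx=3,fy=3))
E
```

```text
False
 20.67 [0.     0.0351 0.14  ] Fy 0.4 F [0.7 0.4 0.2]
False 21.22 [0.    0.039 0.14 ] Fy -0.92 F [-0.1 -0.9  0.3]
False 21.77 [-0.      0.0433  0.14  ] Fy -1.5 F [ 0.4 -1.5 -0.1]
False 22.32 [0.     0.0472 0.14  ] Fy -1.32 F [-0.4 -1.3  0.9]
False 22.87 [0.     0.0512 0.14  ] Fy -1.8 F [ 0.5 -1.8 -0.3]
False 23.42 [0.     0.0552 0.14  ] Fy -0.42 F [ 0.2 -0.4  0.3]
```

View pics/s7.png

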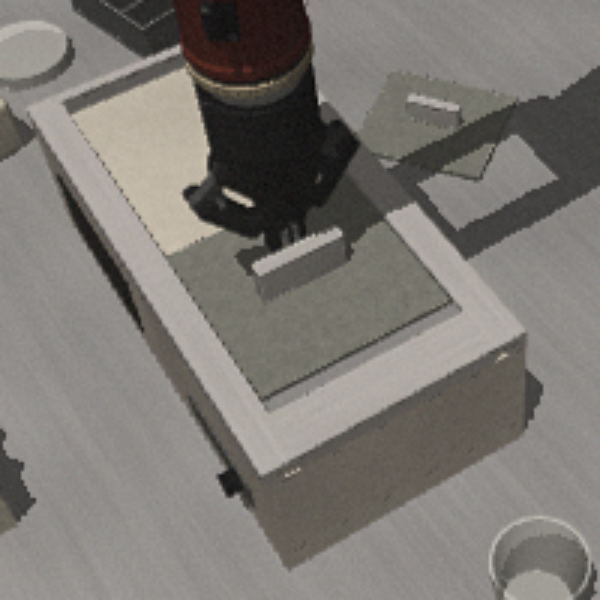

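```bash
python3 -W ignore - <<'E'
from h import *
from plant import *
def st(t=""):
    o=observe();p=o["eef_pos"];q=p[:2]-c;F=o["ft_force"];print(t,round(o["time_s"],2),np.round([q@ex,q@ey,p[2]],5),"Fy",round(float(F[:2]@ey),2),"F",np.round(F,1))
print(move_l(W(0,.08,.140),feed=.004,max_force=4)); st()
for i in range(3): hold(.1); st()
E
```

```text
True
 26.3 [-0.00047  0.06414  0.13934] Fy -0.23 F [-0.5 -0.2  0.6]
 26.4 [-0.0009   0.06401  0.13879] Fy -0.22 F [-0.5 -0.2 -0.4]
 26.5 [-0.00106  0.06385  0.13854] Fy 0.82 F [-0.1  0.8 -0.6]
 26.6 [-0.00109  0.0637   0.13849] Fy 0.47 F [ 0.2  0.5 -0.4]
```

```bash
cat > push.py <<'E'
from h import *
from plant import *
def st(t="",n=4):
    Fs=[]
    for i in range(n): hold(.03); o=observe();Fs.append(o["ft_force"])
    p=o["eef_pos"];q=p[:2]-c;F=np.mean(Fs,0);fy=float(F[:2]@ey);print(t,round(o["time_s"],2),np.round([q@ex,q@ey,p[2]],5),"Fy",round(fy,2),"F",np.round(F,1));return fy,q@ey
E
python3 -W ignore - <<'E'
from push import *
y=.0632; move_l(W(0,y,.140),feed=.01); st(y)
while y<.075:
    y+=.0004; move_l(W(0,y,.140),feed=.004); fy,_=st(round(y,4))
    if fy<-8: break
E
```

```text
0.0632 27.05 [0.      0.06318 0.13999] Fy -0.44 F [ 0.1 -0.4  0.2]
0.0636 27.43 [-2.0000e-05  6.3590e-02  1.3997e-01] Fy 0.32 F [-0.2  0.3 -0.2]
0.064 27.82 [-1.0000e-05  6.4000e-02  1.3999e-01] Fy 0.08 F [-0.   0.1  0.1]
0.0644 28.2 [1.0000e-05 6.4210e-02 1.4001e-01] Fy -1.55 F [-0.1 -1.5 -0.3]
0.0648 28.58 [-1.000e-05  6.422e-02  1.400e-01] Fy -5.12 F [-0.4 -5.1  0.4]
0.0652 28.97 [-1.0000e-05  6.4250e-02  1.3999e-01] Fy -6.7 F [-0.5 -6.7  0.5]
0.0656 29.35 [-1.0000e-05  6.4230e-02  1.3999e-01] Fy -7.87 F [-1.3 -7.8  0.7]
0.066 29.73 [2.0000e-05 6.4240e-02 1.4004e-01] Fy -9.47 F [-1.3 -9.4  0. ]
```

```bash
python3 -W ignore - <<'E'
from push import *
y=.066
fy=-9.5
while y<.072 and fy>-15.3:
    y+=.0003; move_l(W(0,y,.140),feed=.004); fy,_=st(round(y,4))
for i in range(6): hold(.2); st("hold")
s,_=get_image("top"); cv2.imwrite("pics/t8.png",cv2.resize(s[90:230,215:450,::-1],None,fx=3.4,fy=3.4))
E
```

```text
0.0663 30.12 [1.0000e-05 6.4260e-02 1.4006e-01] Fy -10.65 F [ -1.  -10.6   1.2]
0.0666 30.5 [1.0000e-05 6.4290e-02 1.4009e-01] Fy -11.68 F [ -1.6 -11.6   0.5]
0.0669 30.88 [3.0000e-05 6.4310e-02 1.4015e-01] Fy -12.37 F [ -1.8 -12.3   1.1]
0.0672 31.27 [2.0000e-05 6.4330e-02 1.4017e-01] Fy -13.31 F [ -1.6 -13.2   1.4]
0.0675 31.65 [5.0000e-05 6.4330e-02 1.4024e-01] Fy -14.53 F [ -1.8 -14.5   1.8]
0.0678 32.03 [2.0000e-05 6.4350e-02 1.4025e-01] Fy -15.58 F [ -2.5 -15.5   2.2]
hold 32.37 [2.0000e-05 6.4330e-02 1.4026e-01] Fy -15.3 F [ -2.7 -15.2   2.3]
hold 32.7 [4.0000e-05 6.4340e-02 1.4029e-01] Fy -15.93 F [ -3.  -15.8   2.1]
hold 33.03 [3.0000e-05 6.4350e-02 1.4025e-01] Fy -15.13 F [ -2.3 -15.    2. ]
hold 33.37 [3.0000e-05 6.4350e-02 1.4025e-01] Fy -15.89 F [ -3.2 -15.7   2. ]
hold 33.7 [5.0000e-05 6.4340e-02 1.4027e-01] Fy -15.1 F [ -2.7 -15.    2. ]
hold 34.03 [3.0000e-05 6.4350e-02 1.4027e-01] Fy -15.75 F [ -2.7 -15.6   1.8]
```

View pics/t8.png

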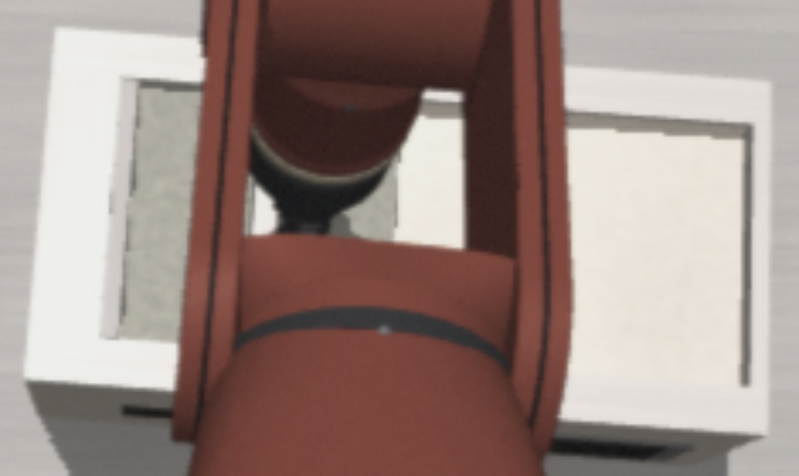

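The door's edge meets the strip near (125,200), and the push held at 15–16 N for 2 s. I'll back off and check.

```bash
python3 -W ignore - <<'E'
from push import *
move_l(W(0,.060,.140),feed=.01); st("rel")
move_l(W(0,.040,.140),feed=.05)
move_l(W(0,.040,.25),feed=.12)
movep(W(0,-.14,.3),rpy(ex)); st("away")
cc=get_calibration("top");s,d=get_image("top"); np.savez("pics/t9.npz",im=s,d=d,K=cc["intrinsics"],T=cc["world_from_camera"]);cv2.imwrite("pics/t9.png",cv2.resize(s[90:260,80:450,::-1],None,fx=2.1,fy=2.1))
f=load("t9");P=cloud(f);v,u=np.mgrid[:384,:512]
m=(P[...,2]>0.155)&(P[...,2]<0.175)&(u>270)&(u<330)&(v>120)&(v<200)
q=(P[m][:,:2]-c); q=np.stack([q@ex,q@ey],1);print("handle",m.sum(),q.min(0),q.max(0))
E
```

```text
rel 35.15 [3.0000e-05 6.0120e-02 1.4003e-01] Fy -0.09 F [-0.6 -0.1 -0.2]
away 37.67 [-1.1000e-04 -1.3812e-01  2.9905e-01] Fy 0.37 F [0.  0.4 0.4]
handle 268 [-0.03558285  0.0748937 ] [0.03343233 0.08910836]
```

View pics/t9.png

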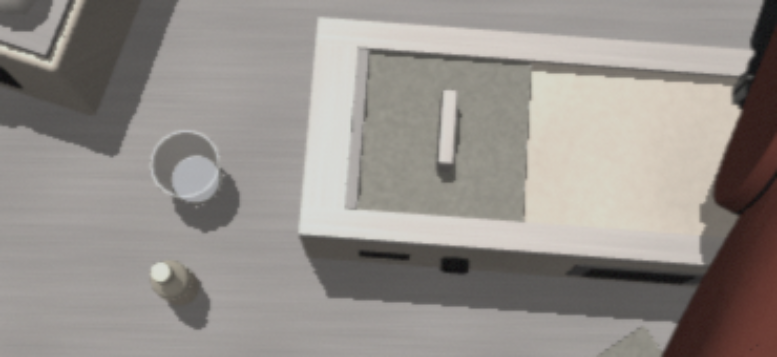

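The door is shut, with its edge on the strip at (360,130). The beaker and slim bottle are standing where they were, so I'm handing in.

```bash
python3 -W ignore -c "
from plant import *
job_done(); print(observe()['time_s'])"
```

```text
the job is handed in; nothing more can be done
the job is handed in; nothing more can be done
```

The jar is standing in the well and the door is shut against its strip. I handed the job in at about 38 s on the robot's clock; no verdict is reported.

- **Jar:** I set it down and released it at about chest (-11, +67) mm. Its cap top measured 113 mm with almost no tilt, so it is upright on the floor. The closed door hides it now, so that check was made before closing.
- **Door:** It slid until it met a rigid stop, then I built the push up in small steps. I held 15–16 N on the tool for about 2 s, then backed off slowly. Afterwards the handle centre measured about chest y = +82 mm. That agrees with the stop felt by the arm and puts the door's edge at about +160 mm, on the strip seen there earlier.
- **Force on the strip:** I felt only about 1–2 N of sliding friction against the stated 2–5 N, and that reading was noisy. I estimate 10–14 N on the strip itself, between the 8 N and 22 N limits.
- **Other items:** The last picture shows the beaker and slim bottle standing in place. The vial was upright and unmoved when last seen, before the door closed.
- **Unexplained reading:** When the fingers opened in the well, the tool felt a sideways force of about 14.5 N and the arm shifted 5 mm. I did not find the cause. The pictures afterwards showed the jar and vial upright and in place.

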